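# Lower the furnace hatch with the hook rod

### The job

Take the hook rod from its rest and put its hook up through the eye on the small furnace's hatch; with a light pull, lift the eye until the latch pin slips out through the window in its keeper, and draw the hatch out and down until it is fully open, carrying it on the hook so that it does not drop. Then unhook and lay the rod back in its rest as it lay before. Move the hatch with the rod only, gently and without forcing the latch, keep the hand off the furnace, and leave the other things on the bench alone.

Things in the scene. Friction and masses are not known exactly. Their poses are not given: they have to be found in the camera images.
- rod: Hook rod, 0.2 kg. Dark flat-sided handle 130 mm long (x), 16 wide (y), 24 high (z); origin at the handle's middle, the place to grip. +x runs along the rod to the hook, +z is up as it lies in the rest. From the handle an 8 mm round shank runs on along the x axis to x = 150 mm and there turns up square: the hook's tip, an 8 mm round finger that ends 31 mm above the x axis.
- hook (a point): Pocket of the rod's hook: where the centre of the eye's front bar sits when the hook is home, the bar lying on the shank and against the handle side of the tip. In the rod's frame x = 142.5 mm, z = 7.5 mm; the tip's axis is 7.5 mm farther out, the shank's axis 7.5 mm lower.
- furnace: Small white bench furnace on feet, 190 mm deep (x), 240 wide (y), 350 high, fixed; origin at the centre of its underside, z up. It faces its own -x; front plane 95 mm before the origin. Controls below, hatch above. More than 25 N between the rod and any part of it, hatch and latch included, would bend the latch. The hand must not touch it.
- hatch (a joint): Angle of the hatch, a grey plate 204 mm wide, 120 high, 12 thick with a 30 mm plug inside, 0.8 kg, hinged along its lower edge: 0 shut and upright, 1.53 fully open, lying level on its stop in front of the furnace. It stays shut or put below about 0.3 rad and falls open beyond; friction and damping are slight. Holding it takes up to about 5 N at the eye. Faster than 1.5 rad/s is a drop.
- hatch_hinge (a point): Middle of the hatch's hinge line, 175 mm above the bench and 101 mm in front of the furnace's origin; the line runs along the furnace's y.
- eye (a point): Centre of the front bar of the eye on the hatch's outside: a level closed loop of 7 mm round steel, 34 mm wide inside along the furnace's y. Its front bar runs along y; behind the bar is a gap of 23 mm, into which the hook's tip goes from below. Latched and shut, the bar's centre is 38 mm before the hinge line and 90 mm above it. Eye and hatch turn together.
- rest: Aluminium rest, fixed: base 130 x 62 mm, two posts 88 mm apart along its x, each with a U notch 22 mm wide with flared mouth; notch floor 45 mm, cheek tops 67 mm above the bench. Origin at the centre of its underside, z up. The rod lies in both notches, handle's middle 57 mm above the origin, rod x along rest x, hook's tip up. 80 mm between the posts for the fingers.
- sample_cup: Bystander: white sample cup with a yellow lid, 66 mm across and 68 mm high, loose on the bench; origin at the centre of its underside.
- bottle: Bystander: small violet stain bottle with a black cap, 49 mm across and 85 mm high, loose on the bench; origin at the centre of its underside.
- latch_pin (a point): Middle of the latch's square cross pin (6 x 6 mm, along y), 50 mm above the eye bar and 29.5 mm nearer the furnace. Eye and pin are one slide that lifts up to 24 mm along the hatch against its spring (2 N, rising 0.08 N per mm). The pin is held, with 2 mm of play, behind the 6 mm thick lips of a steel keeper on the furnace front; drawn 12 mm out through the window it is free and may sink.
- keeper_foot (a point): Point on the furnace front, 315 mm above the bench, where the keeper is screwed on. Between its lower and upper lip is a window 8 mm high, the pin's only way out; above and below it the pin is locked. The keeper's height is reset by up to 12 mm from day to day and not measured, so feel for it: the pin passes at a lift between L and L + 2 mm, L being 4 to 16 mm.

How it is judged:
On the way, in this order (a step that is already met when the one before it is completed fails the run):
1. the hook is through the eye while the hatch is still shut (distance between hook and eye below 0.016 m and value of joint hatch below 0.05 rad), for 0.1 s.
2. the hatch, still on the hook, is half-way down (distance between hook and eye below 0.022 m and value of joint hatch above 0.75 rad), for 0.1 s.
At the end, for the whole second after the job is handed in: The hatch rests fully open (beyond 1.48 of 1.53 rad), and the rod lies still in both notches of its rest, hook on the side where it was and tip up: handle's middle within 15 mm along and 6 mm across of the rest's middle, within 5 mm of its height (value of joint hatch above 1.48 rad and x of rod in the frame of rest between -0.015 and 0.015 m and y of rod in the frame of rest between -0.006 and 0.006 m and z of rod in the frame of rest between 0.052 and 0.062 m and x of hook in the frame of rest above 0.1 m and angle between rod's own z axis and vertical below 0.15 rad and linear speed of rod below 0.02 m/s); the robot touches nothing.
It fails at once if more than 25 N between the rod and the furnace, its hatch, latch or eye (contact force between rod and furnace above 25 N).
It fails at once if the hand or arm touches the furnace, its hatch or its eye (contact force between any of the fingers, the arm and furnace above 0.5 N).
It fails at once if the hatch drops (faster than 1.5 rad/s) (velocity of joint hatch above 1.5 rad/s).
It fails at once if the sample cup or the violet bottle is moved more than 15 mm (distance of any of sample_cup, bottle from where it was at the start of the episode above 0.015 m).
It also fails if it takes over 70 s, if anything falls off the work surface, if the arm or the gripper's body presses on something with over 40 N, if the wrist force passes 120 N, or if a joint passes its speed limit or range.

### The arm

A 6-joint arm with a two-finger parallel gripper is mounted at the origin on a cart in front of the work surface, level with it; the furniture and walls round the work are solid. World frame = base frame: x ahead of the robot, y to its left, z up, the work surface at z = 0. Lengths are in m, angles in rad, forces in N, time in s.
With the tool pointing down it reaches from about 0.325 to 0.85 m from the base axis. Payload 4.4 kg.
Tool frame: the origin (TCP) lies midway between the tips of the shut fingers; the grasp point (between the pads) lies hold_point_z behind it (hold_point_z is the distance from the TCP to the grasp point, in m); z points along the fingers, y is the line along which they close (so a half turn about z gives the same grasp; the last joint's range is limited). The gripper opens to 94 mm and grips with 3 to 60 N. Pads are 16 mm wide; open, the fingers measure 119 mm over their backs; the gripper's body (75 mm by 177 mm) begins 78 mm behind the grasp point.
Start: joints at [0.981, 0.207, 1.542, -0, 1.393, -0.15], TCP at [0.245, 0.52, 0.205] pointing down, gripper open.
Joint ranges: [-2.73, 2.73], [-0.86, 2.22], [0.23, 2.46], [-1.11, 4.25], [0.08, 2.63], [-2.82, 2.82]. Speed limits (rad/s): [2.79, 2.79, 3.14, 3.14, 3.14, 3.14].

### API

Orientations are given as a unit quaternion [w, x, y, z].
In Python, from workcell import * gives the robot as it stands. Calls block until the motion is done:
- move_ptp(position, orientation): joint-space move of the TCP to a pose.
- move_linear(position, ori=None, v=0.15, f_stop=None): straight line of the TCP; ori=None keeps the orientation; v is the mean speed in m/s. With f_stop (N) it stops when the force on the tool has changed by that much, and returns True; else False.
- movej(angles): joint-space move.
- open_jaws() and close(grasp_force=None): open the fingers fully, or close them until they stop; grasp_force is the grip in N (None keeps the last).
- wait(seconds).
- solve_ik(position, orientation): joint angles nearest the present ones, or None.
- read_camera(name): name is "scene" or "top"; returns a dict with "img" (400x640x3 uint8, red, green, blue), "K" (3x3 intrinsics, pixels), "dist_coeffs" ([k1, k2, p1, p2, k3] as OpenCV has them; the pictures are not rectified), "view" (4x4, takes a point from world to camera coordinates). Camera axes: x right, y down, z forward; pixel columns grow to the right and rows downward; lengths in m; the calibration is good to about 2 mm. A picture is of the moment at which its call begins. There is no depth.
A pose or a line that the arm cannot do raises IKError and nothing moves.
- close_job(): hands the job in; it is judged then, once.
Readings, each from a call of its own:
- current_time_s(): time.
- current_joints(): joint angles.
- current_joint_velocities(): joint speeds.
- current_joint_torque(): joint torques, N m.
- current_tcp_pos(): TCP position.
- current_tool_rot(): TCP orientation.
- current_ft_force(): force on the tool from outside, world axes, zero at the start.
- current_torque(): the same for the moment, N m.
- current_width(): opening from 0.0 (shut) to 1.0 (fully open).
- current_finger_force(): force on a finger pad.
Only numpy, scipy, OpenCV 4.12 (cv2) and the standard library are available. Lean on these libraries where they do the work, as an engineer would, in place of code of your own. Each camera call takes 0.05 s, during which the arm holds its last target. There are 200 camera calls.

## Working session

There is one attempt and no reset: what is moved stays moved. The work goes in short steps, each a Python script; the robot and the scene stay as the last script left them, time stands still between calls to the robot, and variables do not carry over. Pictures are saved under pics/ and viewed, at most 13 in all, crops included, and the job is handed in when it is done.

```bash
ls; mkdir -p pics; python3 - <<'E'
from workcell import *
import cv2
for n in("scene","top"):
    c=read_camera(n); cv2.imwrite(f"pics/{n}0.png",c["img"][:,:,::-1]); print(n,c["K"].tolist(),c["dist_coeffs"],c["view"].round(4).tolist())
try: print(hold_point_z)
except Exception as e: print(e)
print(current_tool_rot(),current_tcp_pos(),current_time_s())
E
```

```text
pics
scene [[444.745578598869, 0.0, 322.8556566701415], [0.0, 444.745578598869, 209.03134365350394], [0.0, 0.0, 1.0]] [0.01891472 0.         0.         0.         0.        ] [[0.6547, -0.7559, -0.0016, -0.2998], [-0.3106, -0.2672, -0.9122, 0.3627], [0.6891, 0.5977, -0.4097, 0.9427], [0.0, 0.0, 0.0, 1.0]]
top [[442.0960213114729, 0.0, 311.3181903109126], [0.0, 442.0960213114729, 201.8072399963383], [0.0, 0.0, 1.0]] [-0.08465102  0.          0.          0.          0.        ] [[0.0125, -0.9998, 0.0174, 0.0478], [-0.983, -0.0154, -0.183, 0.5971], [0.1832, -0.0148, -0.983, 1.7156], [0.0, 0.0, 0.0, 1.0]]
0.0188
[-3.59172544e-04  2.18111601e-01  9.75923299e-01 -9.56644534e-04] [0.2444074  0.51967114 0.20441726] 0.1
```

View pics/scene0.png

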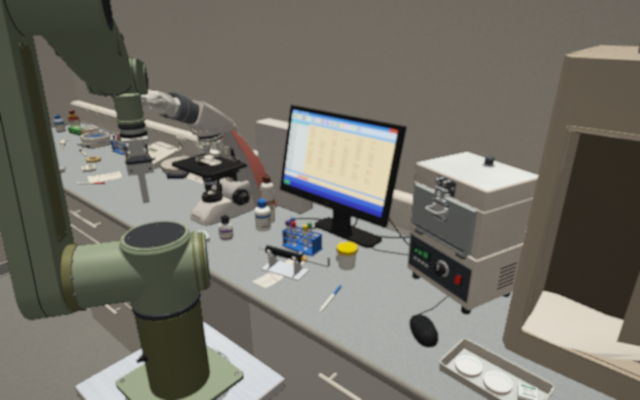

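View pics/top0.png

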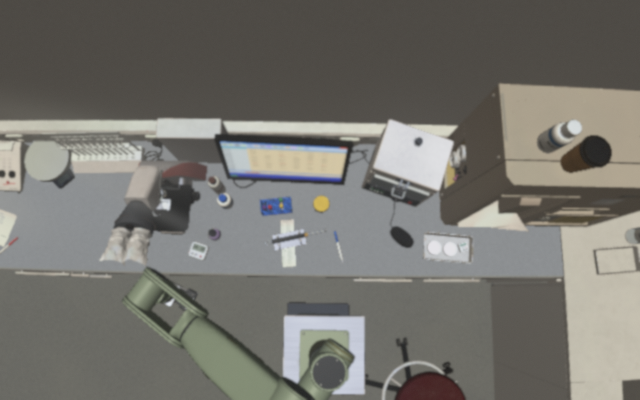

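Scene: rod in its rest at about (285,258), furnace hatch at about (445,210) with the eye near (437,208). Top: rod at about (300,237), hook to the right; furnace at (410,160), eye at about (398,193). I'll enlarge both.

```bash
cat > h.py <<'E'
from workcell import *
import cv2, numpy as np
from scipy.spatial.transform import Rotation as R
def ray(c,px):
    p=cv2.undistortPoints(np.array([[px]],float),c["K"],c["dist_coeffs"])[0,0]
    V=c["view"]; return -V[:3,:3].T@V[:3,3], V[:3,:3].T@np.r_[p,1]
def plane(c,px,z):
    o,d=ray(c,px); return o+d*(z-o[2])/d[2]
def tri(c1,p1,c2,p2):
    o1,d1=ray(c1,p1);o2,d2=ray(c2,p2)
    s=np.linalg.lstsq(np.c_[d1,-d2],o2-o1,rcond=None)[0]
    a,b=o1+d1*s[0],o2+d2*s[1]; return (a+b)/2,np.linalg.norm(a-b)
def proj(c,P):
    V=c["view"]; return cv2.projectPoints(np.atleast_2d(np.array(P,float)),cv2.Rodrigues(V[:3,:3])[0],V[:3,3],c["K"],c["dist_coeffs"])[0][:,0]
E
python3 - <<'E'
import cv2,numpy as np
s=cv2.imread("pics/scene0.png");t=cv2.imread("pics/top0.png")
f=lambda im,x,y,w,h,k:cv2.resize(im[y:y+h,x:x+w],None,fx=k,fy=k,interpolation=cv2.INTER_CUBIC)
a=f(s,400,140,150,175,3.2)  # 480x560
b=f(s,250,235,100,60,3.2)
cv=np.zeros((560,800,3),np.uint8);cv[:560,:480]=a;cv[:192,480:800]=b
cv2.imwrite("pics/sc.png",cv)
a=f(t,355,110,100,100,5)
b=f(t,265,215,75,50,4)
cv=np.zeros((500,800,3),np.uint8);cv[:500,:500]=a;cv[:200,500:800]=b
cv2.imwrite("pics/tc.png",cv)
E
```

```text
(no output)
```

View pics/sc.png

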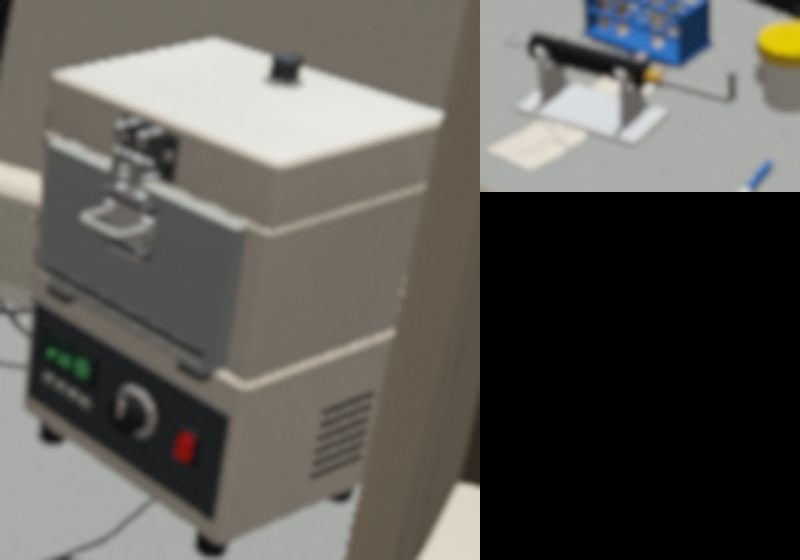

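View pics/tc.png

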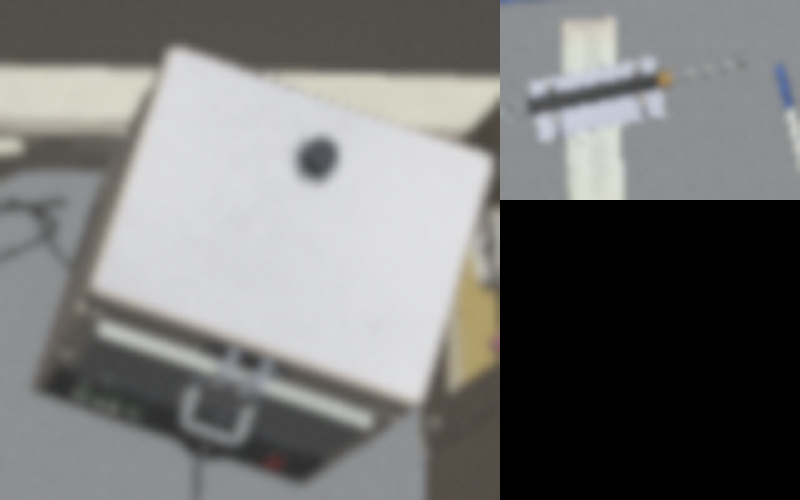

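```bash
python3 - <<'E'
from h import *
s=read_camera("scene");t=read_camera("top")
T=lambda x,y:(355+(x-2)/5,110+(y-2)/5); S=lambda x,y:(400+(x-1)/3.2,140+(y-1)/3.2)
t4=[T(175,45),T(490,155),T(415,405),T(90,292)]; s4=[S(215,38),S(443,118),S(280,165),S(55,75)]
P=[]
for a,b in zip(t4,s4):
    q=plane(t,a,.35); P.append(q); print(q.round(4),plane(s,b,.35).round(4),[x.round(4) for x in tri(t,a,s,b)])
# t corners: back-left, back-right, front-right, front-left
for Q in (np.array(P),np.array([plane(s,b,.35) for b in s4])):
    print("sides",[np.linalg.norm(Q[i]-Q[i-1]).round(4) for i in range(4)])
    f=(Q[0]+Q[1]-Q[2]-Q[3]); g=Q[0]+Q[3]-Q[1]-Q[2]
    print("yaw",np.degrees(np.arctan2(f[1],f[0])),np.degrees(np.arctan2(-g[0],g[1])),Q.mean(0))
et=T(212,434);es=S(99,228); print("eye",plane(t,et,.265),plane(s,es,.265),tri(t,et,s,es))
TT=lambda x,y:(265+(x-501.5)/4,215+(y-1.5)/4); SS=lambda x,y:(250+(x-481)/3.2,235+(y-1)/3.2)
print("handle",plane(t,TT(528,103),.067),plane(t,TT(663,80),.067),"tip",plane(t,TT(742,64),.088),tri(t,TT(742,64),s,SS(732,75)))
print("scene: hookcorner",plane(s,SS(730,98),.057),"tip",plane(s,SS(732,75),.088))
im=cv2.cvtColor(t["img"],cv2.COLOR_RGB2HSV); I=t["img"].astype(int)
m=(I.max(2)<75).astype(np.uint8); m[:,:268]=0;m[:,312:]=0;m[:228]=0;m[248:]=0
ys,xs=np.nonzero(m); print(len(xs),cv2.minAreaRect(np.c_[xs,ys].astype(np.float32)))
(cx,cy),_,_=cv2.minAreaRect(np.c_[xs,ys].astype(np.float32)); print("handle mid",plane(t,(cx,cy),.069))
ds=cv2.fitLine(np.c_[xs,ys].astype(np.float32),cv2.DIST_L2,0,.01,.01).ravel();v=plane(t,ds[2:]+20*ds[:2],.069)-plane(t,ds[2:]-20*ds[:2],.069);print("yaw",np.degrees(np.arctan2(v[1],v[0])),plane(t,ds[2:],.069))
E
```

```text
[ 0.8399 -0.2079  0.35  ] [ 0.838  -0.2071  0.35  ] [array([ 0.8395, -0.2072,  0.3499]), np.float64(0.0016)]
[ 0.7651 -0.4269  0.35  ] [ 0.7536 -0.4237  0.35  ] [array([ 0.764 , -0.4243,  0.3483]), np.float64(0.0067)]
[ 0.5866 -0.3659  0.35  ] [ 0.5838 -0.3698  0.35  ] [array([ 0.5875, -0.3675,  0.348 ]), np.float64(0.002)]
[ 0.6611 -0.1456  0.35  ] [ 0.6565 -0.1529  0.35  ] [array([ 0.663 , -0.1475,  0.3468]), np.float64(0.0034)]
sides [np.float64(0.1893), np.float64(0.2315), np.float64(0.1886), np.float64(0.2326)]
yaw -19.05050433851511 -18.77293006533345 [ 0.71317282 -0.28658407  0.35      ]
sides [np.float64(0.1894), np.float64(0.2326), np.float64(0.1782), np.float64(0.2288)]
yaw -17.11102513632609 -19.924426968206557 [ 0.70794793 -0.28836394  0.35      ]
eye [ 0.58149681 -0.24473972  0.265     ] [ 0.5825115  -0.24194254  0.265     ] (array([ 0.58072854, -0.24371944,  0.26633057]), np.float64(0.001707659211475863))
handle [0.43821274 0.20974217 0.067     ] [0.46278296 0.07807266 0.067     ] tip [0.4771602  0.00165432 0.088     ] (array([4.78964490e-01, 8.43819321e-05, 8.44150631e-02]), np.float64(0.0038959667428478404))
scene: hookcorner [0.48472979 0.00461882 0.057     ] tip [ 0.47594908 -0.0049809   0.088     ]
2 ((300.5, 235.5), (3.1622776985168457, 0.0), 161.56504821777344)
handle mid [0.45884218 0.09711605 0.069     ]
yaw -70.64323851224442 [0.45884218 0.09711605 0.069     ]
```

Both views agree. The furnace yaw is about -19° and its top measures 0.190 x 0.232. Computed from the furnace, the eye should be at (0.582,-0.241); I measured (0.581,-0.244,0.266). Rod middle is about (0.450,0.145), yaw -79.4°. Next I check IK and grasp.

```bash
cat >> h.py <<'E'
FY=np.radians(-19.0); D=np.array([np.cos(FY),np.sin(FY),0]); EYE=np.array([.581,-.243,.265])
RM=np.array([.4502,.1455,.057]); RY=np.radians(-79.4); FLIP=0
def quat(yaw,pitch=0,flip=None):   # pitch>0: hook up
    f=FLIP if flip is None else flip
    r=R.from_euler("ZY",[yaw,-pitch])*R.from_matrix(np.diag([1.,-1,-1]))
    if f: r=r*R.from_euler("z",np.pi)
    x,y,z,w=r.as_quat(); return [w,x,y,z]
def tcp(mid,yaw,pitch=0):          # rod middle -> TCP
    return np.array(mid)+R.from_euler("ZY",[yaw,-pitch]).apply([0,0,-.0188])
def mid_for_hook(hook,pitch=0):
    return np.array(hook)-R.from_euler("ZY",[FY,-pitch]).apply([.1425,0,.0075])
E
python3 - <<'E'
from h import *
for f in (0,1):
  for m,y in ((RM,RY),(RM+[0,0,.15],RY),(mid_for_hook(EYE-D*.06-[0,0,.045]),FY),(mid_for_hook(EYE),FY),(mid_for_hook([.531,-.224,.137]),FY),(mid_for_hook([.49,-.21,.1]),FY)):
    q=solve_ik(tcp(m,y),quat(y,0,f)); print(f,None if q is None else np.round(q,2))
E
```

```text
0 None
0 None
0 [-0.63 -0.11  1.89 -0.    1.35  1.27]
0 [-0.59 -0.01  1.71 -0.    1.44  1.31]
0 [-0.62  0.01  1.97 -0.    1.16  1.28]
0 [-0.65 -0.03  2.1  -0.    1.07  1.25]
1 [ 0.13  0.21  1.93 -0.    1.   -0.06]
1 [ 0.13  0.    1.8  -0.    1.34 -0.06]
1 [-0.63 -0.11  1.89 -0.    1.35 -1.87]
1 [-0.59 -0.01  1.71 -0.    1.44 -1.83]
1 [-0.62  0.01  1.97 -0.    1.16 -1.86]
1 [-0.65 -0.03  2.1  -0.    1.07 -1.89]
```

```bash
sed -i 's/FLIP=0/FLIP=1/' h.py; python3 - <<'E'
from h import *
q=quat(RY)
move_ptp(tcp(RM+[0,0,.14],RY),q)
move_linear(tcp(RM+[0,0,.002],RY),v=.15)
print(current_ft_force())
close(grasp_force=60); print("w",current_width()*94,current_finger_force(),current_ft_force())
print(current_tcp_pos(),R.from_quat(np.roll(current_tool_rot(),-1)).as_matrix().round(3).tolist())
move_linear(tcp(RM+[0,0,.13],RY),v=.15)
wait(.3);print("w",current_width()*94,current_ft_force(),current_torque(),current_time_s())
for n in("scene","top"):
    c=read_camera(n); np.savez(f"pics/{n}1.npz",**c); cv2.imwrite(f"pics/{n}1.png",c["img"][:,:,::-1])
    print(n,proj(c,[RM+[0,0,.13],RM+[0,0,.13]+R.from_euler("z",RY).apply([.15,0,.031])]))
s=cv2.imread("pics/scene1.png");t=cv2.imread("pics/top1.png")
f=lambda im,x,y,w,h,k:cv2.resize(im[y:y+h,x:x+w],None,fx=k,fy=k,interpolation=cv2.INTER_CUBIC)
cv2.imwrite("pics/g1.png",np.hstack([f(s,250,190,100,100,4),f(t,260,190,100,100,4)]))
E
```

```text
[-0.31635481 -0.48942381  0.05172238]
w 15.693391349252064 59.75653409957886 [ 0.75121657 -0.05703883 -0.12051222]
[0.4503561  0.14552202 0.04021895] [[-0.184, 0.983, 0.0], [0.983, 0.184, 0.0], [-0.0, 0.0, -1.0]]
w 16.091023441554498 [ 0.18784167 -0.49898872 -1.78202288] [ 0.05195011  0.06320287 -0.0176327 ] 5.325
scene [[282.2573247  213.75326818]
 [328.18598718 215.03602307]]
top [[286.98525045 234.17280902]
 [327.86550322 226.16822228]]
```

View pics/g1.png

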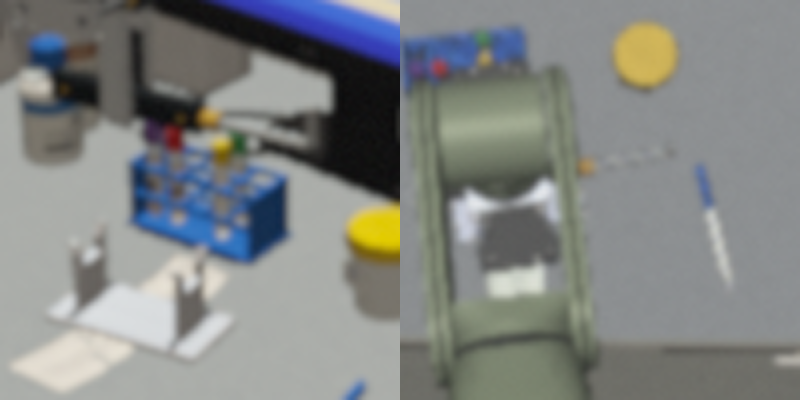

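```bash
python3 - <<'E'
from h import *
s=dict(np.load("pics/scene1.npz"));t=dict(np.load("pics/top1.npz"))
rod=R.from_euler("z",RY);M=RM+[0,0,.13]
def orange(c,x0,x1,y0,y1):
    I=cv2.cvtColor(c["img"],cv2.COLOR_RGB2HSV).astype(int); m=(I[...,0]>8)&(I[...,0]<26)&(I[...,1]>110)&(I[...,2]>90)
    z=np.zeros_like(m);z[y0:y1,x0:x1]=m[y0:y1,x0:x1]; ys,xs=np.nonzero(z); return len(xs),(xs.mean(),ys.mean())
a=orange(t,303,312,226,237);b=orange(s,295,306,212,226);print(a,b)
P,e=tri(t,a[1],s,b[1]);print("collar",P,e,"rod frame",rod.inv().apply(P-M))
for nm,pt,ps in (("tip",(327.8,227.9),(329.2,218)),):
    P,e=tri(t,pt,s,ps);print(nm,P,e,"rod frame",rod.inv().apply(P-M))
for c in(s,t): print(proj(c,[M+rod.apply(v) for v in ([.15,0,.031],[.15,0,0],[.067,0,0])]).round(1).tolist())
E
python3 - <<'E'
import cv2,numpy as np
s=cv2.imread("pics/scene1.png");t=cv2.imread("pics/top1.png")
f=lambda im,x,y,w,h,k:cv2.resize(im[y:y+h,x:x+w],None,fx=k,fy=k,interpolation=cv2.INTER_CUBIC)
cv2.imwrite("pics/g2.png",np.hstack([f(s,295,205,40,30,10),f(t,300,215,40,30,10)]))
E
```

```text
(2, (np.float64(305.5), np.float64(231.0))) (21, (np.float64(301.57142857142856), np.float64(219.76190476190476)))
collar [0.46198524 0.07917519 0.18471665] 0.0031018567872969807 rod frame [ 0.06736091 -0.00061641 -0.00228335]
tip [ 0.47454775 -0.00432538  0.2107465 ] 0.006041910548015551 rod frame [ 0.15174746 -0.00362831  0.0237465 ]
[[328.2, 215.0], [328.1, 225.5], [302.1, 218.8]]
[[327.9, 226.2], [327.4, 227.3], [305.1, 231.1]]
```

View pics/g2.png

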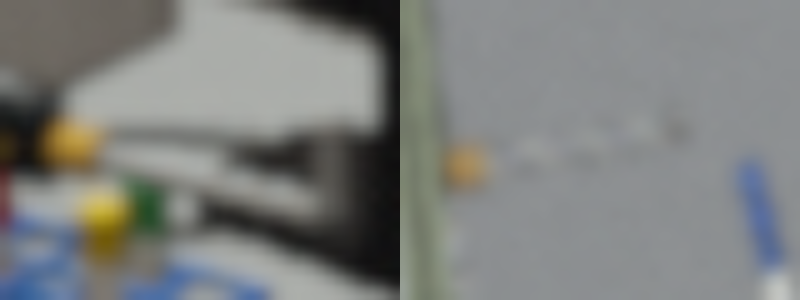

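The tip shows in the scene picture at column 328, rows 218-226, and in the top picture at (328,228). The prediction is within about 1-2 px (roughly 3 mm), so the rod is held at its middle and nearly level. Now to the pre-pose below the eye.

```bash
python3 - <<'E'
from h import *
q=quat(FY)
h=EYE-D*.07-[0,0,.0435]
move_ptp(tcp(mid_for_hook(h),FY),q)
print(current_tcp_pos()-tcp(mid_for_hook(h),FY),current_ft_force())
# tip axis 15 mm behind the bar => hook pocket at +7.5
h=EYE+D*.0075-[0,0,.0435]
print("stopped",move_linear(tcp(mid_for_hook(h),FY),v=.08,f_stop=3))
print(current_tcp_pos()-tcp(mid_for_hook(h),FY),current_ft_force(),current_time_s())
M=mid_for_hook(h);rod=R.from_euler("z",FY)
for n in("scene","top"):
    c=read_camera(n); np.savez(f"pics/{n}2.npz",**c); cv2.imwrite(f"pics/{n}2.png",c["img"][:,:,::-1])
    print(n,proj(c,[EYE]+[M+rod.apply(v) for v in ([.15,0,.031],[.15,0,0],[.067,0,0])]).round(1).tolist())
s=cv2.imread("pics/scene2.png");t=cv2.imread("pics/top2.png")
f=lambda im,x,y,w,h,k:cv2.resize(im[y:y+h,x:x+w],None,fx=k,fy=k,interpolation=cv2.INTER_CUBIC)
cv2.imwrite("pics/g3.png",np.hstack([f(s,400,170,60,60,6.6),f(t,365,165,60,60,6.6)]))
E
```

```text
[ 1.15737818e-04  3.55219364e-04 -3.06856589e-05] [-0.35185191 -0.75156404 -3.55939395]
stopped False
[-0.0004017   0.0002154  -0.00011184] [-0.70630788 -0.36725739 -3.52369186] 8.1417
scene [[430.7, 211.2], [434.5, 217.3], [433.2, 228.5], [407.5, 236.3]]
top [[396.5, 196.5], [396.6, 193.8], [394.9, 195.5], [388.0, 216.5]]
```

View pics/g3.png

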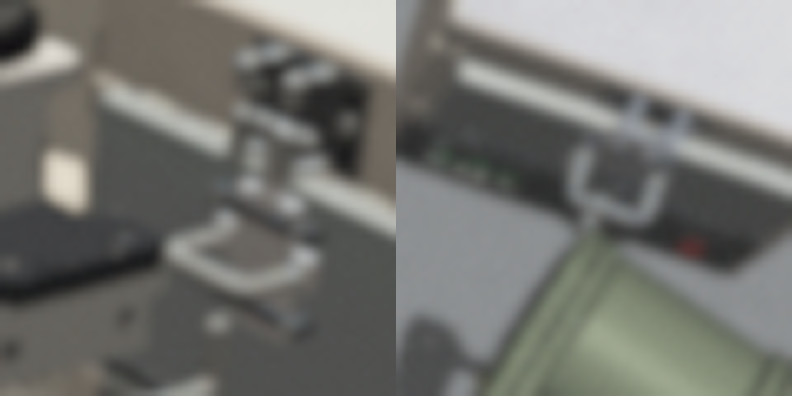

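The scene picture shows the loop's bar centre at about (431.8,210.6), and the bright tip end below it at about (433,219), as predicted. In the top picture the shank enters slightly left of the loop's middle. I'll shift 3 mm along -y and go up, feeling.

```bash
cat >> h.py <<'E'
Y=np.array([-D[1],D[0],0])
def go(h,v=.05,f=None,pitch=0):
    return move_linear(tcp(mid_for_hook(h,pitch),FY,pitch),quat(FY,pitch),v=v,f_stop=f)
def hook(pitch=0):
    return current_tcp_pos()+R.from_euler("ZY",[FY,-pitch]).apply([.1425,0,.0075+.0188])
def ft(n=6):
    a=[]
    for _ in range(n): wait(.02); a.append(current_ft_force())
    f=np.mean(a,0); return np.array([f@D,f@Y,f[2]])
E
python3 - <<'E'
from h import *
E0=EYE-Y*.003
np.set_printoptions(precision=4,suppress=True)
go(E0+D*.0075-[0,0,.0435],.05); print(ft())
print(go(E0+D*.0075-[0,0,.010],.06,3)); print(hook()-E0,ft())
print(go(E0+D*.0075+[0,0,.010],.015,1.5)); print(hook()-E0,ft(),current_time_s())
E
```

```text
[ 0.0502 -0.3106 -2.4119]
False
[ 0.007  -0.0024 -0.01  ] [ 0.1004  0.0447 -2.4196]
True
[ 0.0064 -0.002   0.0021] [-0.0146  0.275  -2.4581] 10.375
```

```bash
python3 - <<'E'
from h import *
np.set_printoptions(precision=4,suppress=True)
E0=EYE-Y*.003
b=ft(); 
for z in np.arange(.003,.0125,.0015):
    st=go(E0+D*.0065+[0,0,z],.03,5); d=ft(4)-b; print(round(z,4),st,(hook()-E0),d,current_time_s())
    if d[2]<-2.3: break
E
```

```text
0.003 False [ 0.0057 -0.0018  0.0025] [-0.3265 -0.0558 -1.1984] 10.7917
0.0045 False [ 0.0058 -0.0019  0.0042] [-0.6884  0.1543 -1.2045] 11.1083
0.006 False [ 0.006  -0.002   0.0059] [-1.4076 -0.0797 -1.384 ] 11.425
0.0075 False [ 0.0061 -0.0021  0.0075] [-1.0337  0.0165 -1.4271] 11.7417
0.009 False [ 0.0062 -0.0021  0.009 ] [-0.9191  0.1666 -2.0063] 12.0583
0.0105 False [ 0.0062 -0.0021  0.0105] [-0.8854  0.0711 -2.1386] 12.375
0.012 False [ 0.0062 -0.0021  0.012 ] [-0.977  -0.1071 -2.1068] 12.6917
```

```bash
python3 - <<'E'
from h import *
np.set_printoptions(precision=4,suppress=True)
E0=EYE-Y*.003
xy=lambda h:(h-E0)@np.c_[D,Y,[0,0,1]]
go(E0+D*.0065+[0,0,.0055],.03); b=ft(); print(b)
st=go(E0-D*.012+[0,0,.0055],.015,3); print(st,xy(hook()),ft()-b,current_time_s())
E
```

```text
[ 0.2898  0.0048 -4.5598]
True [0.0019 0.0001 0.0048] [ 4.2185 -0.459   1.3632] 13.8333
```

```bash
python3 - <<'E'
from h import *
np.set_printoptions(precision=4,suppress=True)
E0=EYE-Y*.003
xy=lambda h:(h-E0)@np.c_[D,Y,[0,0,1]]
for z in np.arange(.0065,.0225,.001):
    go(E0+D*.0055+[0,0,z],.04)
    st=go(E0-D*.006+[0,0,z],.03,3.5); p=xy(hook()); print(round(z,4),st,p,ft(3),round(current_time_s(),1))
    if p[0]<-.002: break
E
```

```text
0.0065 True [0.0018 0.0005 0.0055] [ 4.6396  0.4409 -3.2466] 14.5
0.0075 True [0.0018 0.0001 0.0065] [ 4.8007 -0.1677 -3.4489] 15.1
0.0085 True [0.0017 0.0003 0.0073] [ 5.1944 -0.0047 -3.2149] 15.7
0.0095 True [0.0017 0.0002 0.0083] [ 4.7646 -0.0154 -3.4867] 16.4
0.0105 True [0.0016 0.0002 0.0093] [ 5.2107 -0.6023 -3.0333] 17.0
0.0115 True [0.0014 0.0002 0.0102] [ 3.2798 -0.1259 -1.9476] 17.7
0.0125 False [-0.0069  0.0001  0.0123] [ 0.5525  0.2241 -5.3384] 18.6
```

The pin passed at a lift of about 10 mm. Now I carry the hatch along the arc in small steps, watching the force.

```bash
cat >> h.py <<'E'
E0=EYE-Y*.003; B0=E0+D*.0035+np.array([0,0,.0025]); HINGE=B0+D*.038-np.array([0,0,.090])
def arc(th,s=0): return HINGE-D*(.038*np.cos(th)+(.09+s)*np.sin(th))+np.array([0,0,(.09+s)*np.cos(th)-.038*np.sin(th)])
xy=lambda h:(h-E0)@np.c_[D,Y,[0,0,1]]
np.set_printoptions(precision=4,suppress=True)
E
python3 - <<'E'
from h import *
print(HINGE,"expect",[.6175,-.2537,.175])
for th,s in ((.15,.010),(.22,.009),(.3,.007),(.4,.005),(.5,.004)):
    st=go(arc(th,s),.03,8); print(th,st,xy(hook())-xy(arc(th,s)),ft(3),round(current_time_s(),1))
    if st: break
c=read_camera("scene");cv2.imwrite("pics/s3.png",cv2.resize(c["img"][150:290,380:540,::-1],None,fx=4,fy=4,interpolation=cv2.INTER_CUBIC))
E
```

```text
[ 0.6193 -0.2593  0.1775] expect [0.6175, -0.2537, 0.175]
0.15 False [-0.0006  0.     -0.0003] [ 0.2695  0.1796 -4.5671] 19.0
0.22 False [-0.0007  0.     -0.0003] [ 0.4196  0.0958 -4.9555] 19.5
0.3 False [-0.0008  0.     -0.0004] [-0.1519  0.0021 -5.0674] 20.0
0.4 False [-0.0008  0.     -0.0004] [-0.185   0.123  -4.5507] 20.6
0.5 False [-0.0008  0.0001 -0.0005] [-0.6459 -0.5537 -5.3029] 21.1
```

View pics/s3.png

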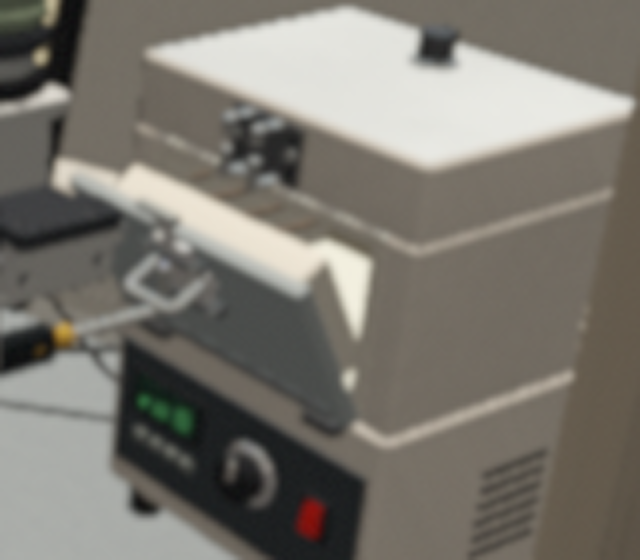

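The hatch is open about 0.5 rad, carried on the hook, with the bar at (160,305) in the crop on the shank. Continuing.

```bash
python3 - <<'E'
from h import *
for th,s in ((.6,.004),(.7,.004),(.8,.004),(.9,.003),(1.0,.003),(1.1,.002),(1.2,.001),(1.3,0),(1.4,0)):
    st=go(arc(th,s),.03,8); print(th,st,ft(3),round(current_time_s(),1))
    if st: break
c=read_camera("scene");cv2.imwrite("pics/s4.png",cv2.resize(c["img"][150:290,380:540,::-1],None,fx=4,fy=4,interpolation=cv2.INTER_CUBIC))
E
```

```text
0.6 False [-1.1968  0.1598 -5.5991] 21.7
0.7 False [-0.7965 -0.1965 -5.634 ] 22.3
0.8 False [-0.9002 -0.076  -5.8946] 22.8
0.9 False [-0.7394 -0.3441 -6.6046] 23.4
1.0 False [-0.2304 -0.1235 -6.4065] 23.9
1.1 False [-0.0555 -0.5197 -7.0801] 24.4
1.2 False [-0.0093  0.2957 -7.1704] 25.0
1.3 False [ 0.4699 -0.0772 -7.5691] 25.5
1.4 False [ 0.8577  0.5097 -7.4249] 26.1
```

View pics/s4.png

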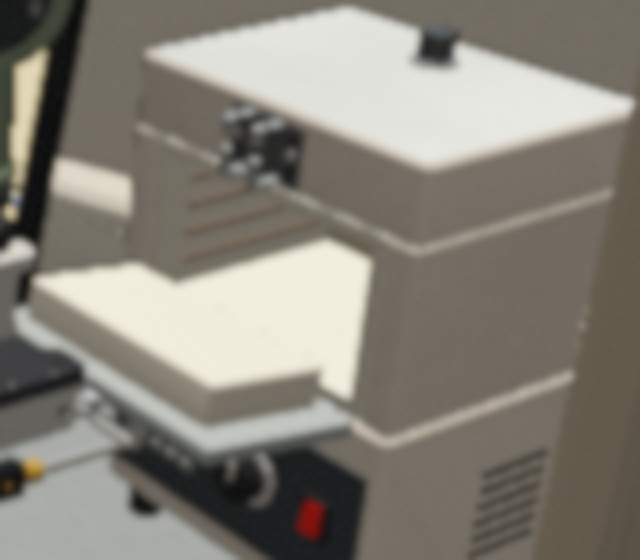

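The hatch is almost level, with about 5 N on the hook. Lower onto the stop, then unhook downward and back.

```bash
python3 - <<'E'
from h import *
for th in (1.46,1.52,1.57):
    go(arc(th),.02,8); print(th,ft(3))
p=arc(1.57)
for dz in (.004,.008,.012):
    st=go(p-[0,0,dz],.02,8); f=ft(4); print(dz,st,f)
    if f[2]>-3.0: break
p=hook()+D*.003
go(p,.02,8); print(ft(3))
print(go(p-[0,0,.034],.04,6),ft(3))
print(go(p-[0,0,.034]-D*.07,.08,4),ft(3),hook(),current_time_s())
c=read_camera("scene");cv2.imwrite("pics/s5.png",cv2.resize(c["img"][150:340,350:540,::-1],None,fx=3,fy=3,interpolation=cv2.INTER_CUBIC))
E
```

```text
1.46 [ 1.1876  0.7902 -6.8628]
1.52 [ 1.0489 -0.2641 -4.246 ]
1.57 [-0.5366 -0.2456 -2.1252]
0.004 False [-0.2688  0.1882 -2.4377]
[-0.1886  0.6128 -2.0873]
False [-0.4882  0.4143 -2.3255]
False [ 0.2462  0.135  -2.7212] [ 0.4713 -0.2086  0.1018] 30.4167
```

View pics/s5.png

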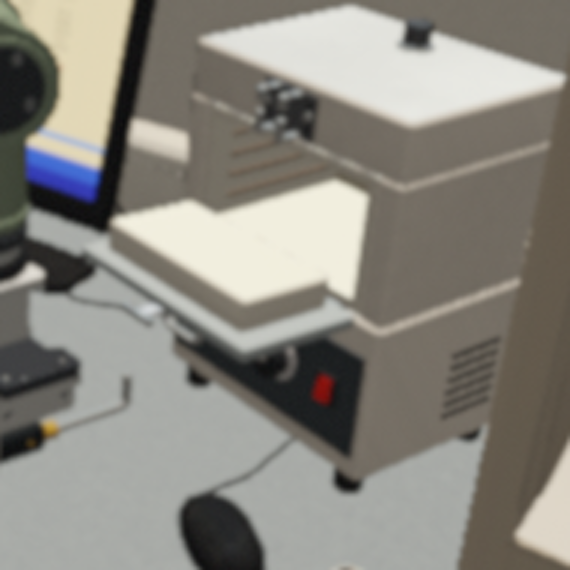

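The hatch lies open and the hook is free (tip at (392,277), collar at (366,293) full-frame). I check the in-hand pitch by projection, then carry it back.

```bash
python3 - <<'E'
from h import *
c=read_camera("scene")
M=mid_for_hook(hook()); rod=R.from_euler("z",FY)
print("pred tip,corner,collar",proj(c,[M+rod.apply(v) for v in ([.15,0,.031],[.15,0,0],[.067,0,0])]).round(1).tolist())
go(hook()+[0,0,.10],.15)
move_ptp(tcp(RM+[0,0,.10],RY),quat(RY)); wait(.2)
M=RM+[0,0,.1];rod=R.from_euler("z",RY);im=[]
for n,(x,y) in (("scene",(255,200)),("top",(265,195))):
    c=read_camera(n);print(n,proj(c,[M+rod.apply(v) for v in ([.15,0,.031],[.15,0,0],[.067,0,0])]).round(1).tolist())
    im.append(cv2.resize(c["img"][y:y+80,x:x+80,::-1],None,fx=5,fy=5,interpolation=cv2.INTER_CUBIC))
cv2.imwrite("pics/g6.png",np.hstack(im)); print(ft(),current_time_s())
E
```

```text
pred tip,corner,collar [[393.0, 272.6], [392.2, 283.2], [364.8, 293.0]]
scene [[328.1, 225.2], [328.1, 235.4], [302.3, 228.5]]
top [[327.4, 227.2], [327.0, 228.3], [305.1, 232.0]]
[-0.2823  0.0455 -2.4565] 33.3667
```

View pics/g6.png

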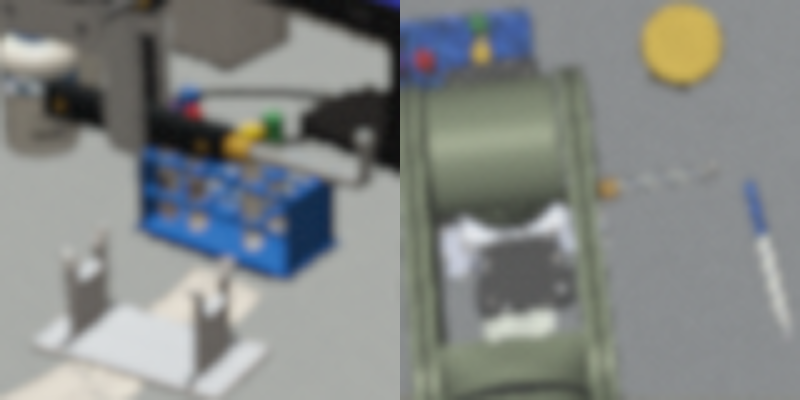

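Tip corner at (327.4,236.6) and collar at (302.4,229.2) are within about 1 px of the prediction: no slip in the hand. Laying it down.

```bash
python3 - <<'E'
from h import *
move_linear(tcp(RM+[0,0,.030],RY),v=.1)
print(move_linear(tcp(RM+[0,0,.0025],RY),v=.04,f_stop=6),current_tcp_pos(),ft())
open_jaws(); wait(.2)
move_linear(tcp(RM+[0,0,.15],RY),v=.12); 
move_ptp([.245,.52,.25],quat(RY)); wait(.3); print(current_time_s())
s=read_camera("scene");t=read_camera("top")
cv2.imwrite("pics/fin.png",np.hstack([cv2.resize(s["img"][230:300,250:350,::-1],(400,280),interpolation=cv2.INTER_CUBIC),cv2.resize(t["img"][210:260,265:340,::-1],(400,267),interpolation=cv2.INTER_CUBIC)[:267].repeat(1,0) if 0 else cv2.resize(t["img"][205:265,260:340,::-1],(400,280),interpolation=cv2.INTER_CUBIC)]))
E
```

```text
True [0.4501 0.1455 0.0406] [-0.5027  0.0739  5.3117]
39.75
```

View pics/fin.png

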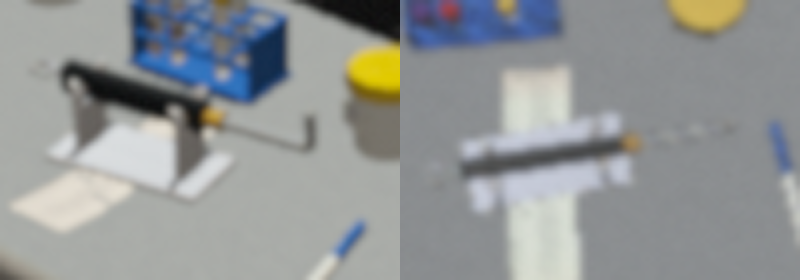

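The rod lies in both notches with its tip up at (310,120) in the crop, as before. Handing in.

```bash
python3 -c "
from workcell import *
print(close_job())"
```

```text
the job is handed in; nothing more can be done
None
```

The hatch was carried down to its stop on the hook and last seen lying fully open, the rod is back in its rest with the tip up, and the job was handed in at about 40 s; no verdict was returned.

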